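# Hold the amber reference cell in the light meter's beam

## Robot

A 6-joint arm with a two-finger parallel gripper is mounted at the origin on the work surface. World frame = base frame: x ahead of the robot, y to its left, z up, the work surface at z = 0. Lengths are in m, angles in rad, forces in N, time in s.
With the tool pointing down it reaches from about 0.4 to 0.825 m from the base axis. Payload 7 kg.
Tool frame: the origin (TCP) lies at the very end of the fingers, on their centre line; the grasp point (between the pads) lies 19 mm behind it; x points along the fingers, y is the direction in which the jaws open and shut, and the axes are right-handed (so a half turn about x gives the same grasp; the last joint's range is limited). The gripper opens to 88 mm and grips with 3 to 60 N. Pads are 19 mm wide; open, the fingers measure 130 mm over their backs; the gripper's body (78 mm by 193 mm) begins 47 mm behind the grasp point.
Start: joints at [-0.94, 0.359, 0.012, 0, -1.224, -0.288], TCP at [0.227, -0.636, 0.227] pointing down, gripper open.
Joint ranges: [-3.07, 3.07], [-1.43, 2.12], [-1.02, 1.25], [-3.03, 1.67], [-3.05, -0], [-3.03, 3.03]. Speed limits (rad/s): [2.39, 2.39, 3.01, 3.14, 3.14, 3.14].

## Interface

Orientations are given as [roll, pitch, yaw] about the fixed x, y, z axes, in that order (R = Rz(yaw) Ry(pitch) Rx(roll)).
In Python, from station import arm gives the robot as it stands.
- The arm moves only by the shell command python3 -m inch 'ROWS' [OPENING] [FORCE]. ROWS is text: rows parted by semicolons, each of 6 numbers parted by spaces: the shift along the world's x, y, z in units of 30 mm (1.0 is 30 mm), then the turn, a rotation vector about the world's x, y, z in units of 5 degrees (1.0 is 5 degrees). In form: dx dy dz wx wy wz; .... A call has 1 to 12 rows; each row shifts and turns the commanded pose from where the row before left it; what a row does not reach is not made up. A row lasts 1/8 s, in which the tool goes at most 62.5 mm and 10.7 degrees, less where a joint would pass 70% of its speed; a pose out of reach is approached as far as the arm can. A call is refused whole if a number of a shift passes 1 or a number of a turn 1, either way. A call with a gripper value outside its range is refused whole. OPENING is the opening, from 0 (shut) to 1 (fully open), set as the call begins (- or left out, the last holds). The fingers move at their own pace and stop on an object; FORCE is the grip in N (left out, the last holds). Time passes only in rows, so rows that do not move let the fingers close. It gives the time, the measured TCP pose, the force and the opening at its end, in the units of the state.
- arm.get_state(): the state, without advancing time (a new reading comes with each control period).
- arm.grab_frame(name): name is "scene" or "top"; returns a dict with "frame" (400x640x3 uint8, red, green, blue), "range_z" (400x640 float32, m along the optical axis (not along the pixel's ray), 0 where there is no reading), "mtx" (3x3 intrinsics, pixels), "dist_coeffs" ([k1, k2, p1, p2, k3] as OpenCV has them; the pictures are not rectified), "pose" (4x4, takes a point from camera to world coordinates). Camera axes: x right, y up, looking along -z (the intrinsics and any distortion apply to the point x, -y, -z); pixel columns grow to the right and rows downward; lengths in m; the calibration is good to about 2 mm. A picture is of the moment at which its call begins.
- arm.job_done(): hands the job in, once; it reports no verdict.
Trained networks look in a picture, given as the dict that the camera call returned (one of the last four; its "shot" number tells which), for a name from the list of things; names that differ only in an ending like _2 or _b are one class to them, and where a whole thing is asked for, a point or a joint stands for the part that bears it (a point fixed in the world has none). Each returns a list of dicts, best first, with "confidence" (0 to 1); they miss things now and then, are a little off and sometimes report something else, mostly with a low value. They report only what shows in the picture. A call takes as long as a camera call. They do not tell look-alikes from the thing itself.
- arm.search_frame(picture, target): "extent" ([centre column, centre row, width, height] as shares, 0 to 1, of the picture: columns of its width, rows of its height, round what is visible of it).
- arm.masks_of(picture, target): "mask" (400x640 bool, what is visible of it) and "extent" ([centre column, centre row, width, height] as shares, 0 to 1, of the picture: columns of its width, rows of its height, round what is visible of it).
- arm.place_of(picture, target): "position" ([column, row] as shares, 0 to 1, of the picture: columns of its width, rows of its height: a listed point, or the origin of a listed thing).
The state is a dict: "t": time; "q": joint angles; "qd": joint speeds; "joint_efforts": joint torques, N m; "eef_pos": TCP position; "ee_rot": TCP orientation; "force": force on the tool from outside, world axes, zero at the start; "moment": the same for the moment, N m; "width": finger opening in m.
Only numpy, scipy, OpenCV 4.12 (cv2) and the standard library are available. Lean on these libraries where they do the work, as an engineer would, in place of code of your own. Each camera call takes 0.05 s, during which the arm holds its last target. There are 200 camera calls.

## Task

At the light meter, slide the orange-tabbed shutter fully open, towards the robot's side. Then lift the amber glass cell off the tray, gripping it only by its two white frosted faces with no finger on the clear glass, and finish while still holding it upright and still in mid-air in the light path: midway between lamp and detector, in line with them, a clear face squarely to the lamp and the beam well inside the glass. Nothing else may carry or touch it there; do not put it down, and leave the other cells and things where they are.

Things in the scene. Friction and masses are not known exactly. Their poses are not given: they have to be found in the camera images.
- cell_amber: solid amber glass block, 25 (x) by 24 (y) by 70 mm tall, about 100 g, upright on the tray. Origin: centre of underside; z up. Its two white frosted faces look along its own +y and -y (24 mm apart, full height; from above, two white stripes); the clear amber faces look along its +x and -x, and light goes through along x. A half turn about z makes no difference
- cell_green: same block in green glass, same size and frame, on the tray; leave it standing where it is
- cell_blue: same block in blue glass, same size and frame, on the tray; leave it standing where it is
- tray: fixed tray, black rubber floor 10 mm above the table, aluminium rim 14 mm high, 128 mm (x) by 308 mm (y). The three cells stand on its floor in a row along its y, about 95 mm apart, in any order, each turned up to 40 degrees. Origin: centre of its underside, on the table
- meter: fixed light meter: grey base 110 mm (x) by 270 mm (y), 15 mm thick; blue lamp head on the +y side (face at y = +72 mm), black detector head on the -y side (face at y = -70 mm), both 80 mm wide in x, tops 105 mm above the table. Steel shutter blade at y = 62 to 66 mm. Yellow lines mark the beam's line from above. Origin: under the gap's middle, on the table; the robot is on its -x side
- beam_mid (a point): the middle of the light path: midway between lamp and detector (x = y = 0 of the meter), 75 mm above the table, 60 mm above the base plate. Axes as the meter's: the beam runs level along y, z is up
- shutter (a joint): position of the shutter (m): 0 = closed, in front of the lamp; 0.050 = fully open (end stop). Grows as the shutter slides to the meter's -x, level; it stays where left, sliding friction about 1.5 N
- shutter_tab (a point): centre of the orange tab on top of the shutter: 16 mm (x) by 14 mm (y) by 34 mm tall, this point 127 mm above the table, so from 110 to 144 mm, just above the 105 mm high lamp head; with the shutter closed it stands at x = 0, y = +64 mm of the meter. Axes as the meter's
- flask: pink closed bottle, 68 mm diameter, 190 mm tall, standing to the left; leave alone. Origin: centre of underside
- tin: yellow tin, 72 mm diameter, 90 mm tall, standing to the right near the tray; leave alone. Origin: centre of underside
- brush: hand brush lying beyond the tray; leave alone
- blank_a: polished steel blank 130 x 22 x 5 mm lying on the table; leave alone
- blank_b: polished steel blank 130 x 22 x 5 mm lying on the table; leave alone
Things that resemble listed ones, but are neither listed nor needed, are in the scene too. Leave any brown or pink look-alike of the cell_blue alone.

How it is judged:
By the outcome, as a careful person would: the job done as asked, in the order asked, and still so for the second after the job is handed in, while the arm keeps its last pose, push and grip.
It also fails if it takes over 54 s, if anything falls off the work surface, if the arm or the gripper's body presses on something with over 40 N, if the wrist force passes 120 N, or if a joint passes its speed limit or range.

## Working session

There is one attempt and no reset: what is moved stays moved. The work goes in short steps, Python scripts to look and compute and a shell command to move; the robot and the scene stay as the last step left them, time stands still between calls to the robot, and variables do not carry over. Pictures are saved under pics/ and viewed, about 8 in all and at most 12, crops included, and the job is handed in when it is done.

```bash
ls; mkdir -p pics; cat > h.py <<'E'
import numpy as np, cv2
from station import arm
def world(f,u,v,z=None):
    "pixel -> world; depth from range_z, or intersect with plane height z"
    p=cv2.undistortPoints(np.array([[[u,v]]],float),np.array(f["mtx"]),np.array(f["dist_coeffs"]))[0,0]
    d=np.array([p[0],-p[1],-1.0]);T=np.array(f["pose"])
    if z is None: return T[:3,:3]@(d*f["range_z"][int(round(v)),int(round(u))])+T[:3,3]
    r=T[:3,:3]@d; return T[:3,3]+r*(z-T[2,3])/r[2]
def cloud(f):
    h,w=f["range_z"].shape;uu,vv=np.meshgrid(np.arange(w),np.arange(h))
    p=cv2.undistortPoints(np.stack([uu,vv],-1).reshape(-1,1,2).astype(float),np.array(f["mtx"]),np.array(f["dist_coeffs"])).reshape(h,w,2)
    r=f["range_z"];T=np.array(f["pose"])
    P=np.stack([p[...,0]*r,-p[...,1]*r,-r],-1)@T[:3,:3].T+T[:3,3]
    P[r<=0]=np.nan
    return P
E
python3 - <<'E'
from h import *
for n in("scene","top"):
    f=arm.grab_frame(n);cv2.imwrite(f"pics/{n}0.png",f["frame"][...,::-1]);np.savez(f"{n}0.npz",**f)
    print(n,np.round(f["pose"],3).tolist())
    for t in("cell_amber","meter","shutter_tab","tray"):
        print(t,[(round(r["confidence"],2),np.round(np.array(r["position"])*[640,400],1)) for r in arm.place_of(f,t)][:4])
print(arm.get_state())
E
```

```text
pics
scene [[0.763, -0.357, 0.538, 1.198], [0.646, 0.431, -0.63, -0.773], [-0.007, 0.828, 0.56, 0.757], [0.0, 0.0, 0.0, 1.0]]
cell_amber [(0.82, array([259.8, 268.9]))]
meter [(0.94, array([368.1, 196.1])), (0.71, array([374.4, 158.9])), (0.45, array([258.2, 269.2]))]
shutter_tab [(0.68, array([376.2, 160.2])), (0.65, array([159.7, 285.8]))]
tray [(0.72, array([369.8, 177.1])), (0.7, array([284.1, 256.9]))]
top [[0.021, 0.993, -0.117, 0.379], [-1.0, 0.022, 0.003, -0.037], [0.006, 0.117, 0.993, 1.67], [0.0, 0.0, 0.0, 1.0]]
cell_amber [(0.48, array([400. , 200.7]))]
meter [(0.84, array([245.1, 201.7]))]
shutter_tab [(0.53, array([222.7, 198.2])), (0.2, array([247. , 202.4]))]
tray [(0.71, array([371.8, 204.4]))]
{'t': 0.5, 'q': array([-9.39895774e-01,  3.58609116e-01,  1.18585643e-02, -1.24079952e-05,
       -1.22410688e+00, -2.88117570e-01]), 'qd': array([ 8.20121911e-05,  6.54734843e-04, -4.48392519e-05, -1.10058889e-04,
        1.37818454e-03, -4.25570002e-04]), 'joint_efforts': array([ 1.75323548e-03, -5.81800067e+01,  2.93067992e+01,  6.99706256e+00,
        1.18904491e-02, -8.91675973e-05]), 'eef_pos': array([ 0.22684875, -0.63568888,  0.22653504]), 'ee_rot': array([1.67022362, 1.57073411, 2.01300239]), 'force': array([ 0.55018101, -0.40334222,  0.50345725]), 'moment': array([-0.0998858 ,  0.06492499, -0.02226019]), 'width': 0.08791752818674246}
```

View pics/scene0.png

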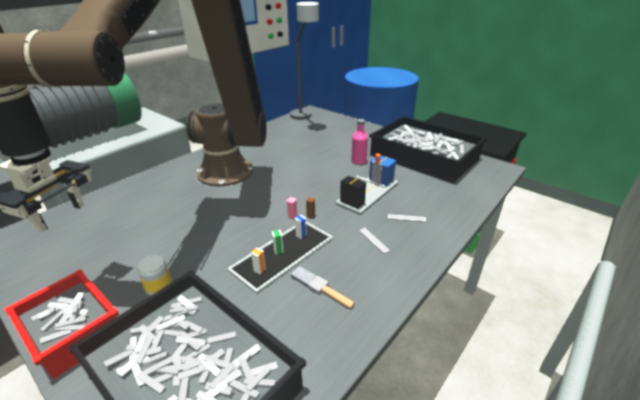

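View pics/top0.png

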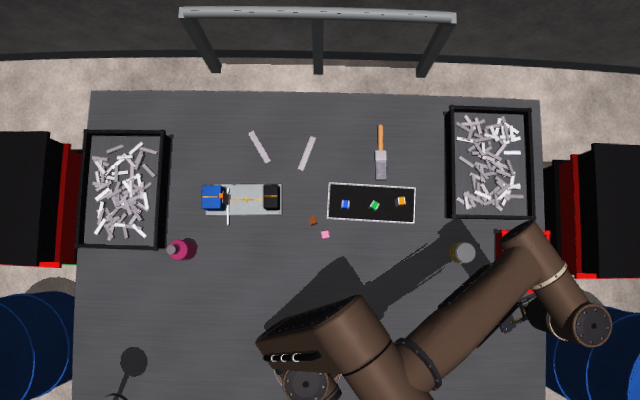

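Scene: the three cells are on the tray (amber 259,262; green 278,241; blue 300,227). A pink block (292,208) and a brown one (311,207) stand off it. Top: amber at (401,201), meter centre at about (245,200), shutter blade at (228,205). The amber cell is the only amber block, and it stands on the tray. Next I measure it and enlarge it.

```bash
python3 - <<'E'
from h import *
f=dict(np.load("top0.npz"));P=cloud(f);I=f["frame"]
def box(m,name):
    q=P[m][:,:2]; 
    r=cv2.minAreaRect((q*1000).astype(np.float32)); print(name,m.sum(),np.round(r[0],1),np.round(r[1],1),round(r[2],1),"z",np.round(np.nanmedian(P[m][:,2]),4))
z=P[...,2]
w=np.zeros(z.shape,bool);
def win(a,b,c,d):
    m=w.copy();m[c:d,a:b]=1;return m
box(win(390,412,190,212)&(z>.07)&(z<.09),"amber")
box(win(365,385,195,215)&(z>.07)&(z<.09),"green")
box(win(195,290,175,225)&(z>.01)&(z<.02),"base")
box(win(195,290,175,225)&(z>.095)&(z<.112)&(np.arange(640)[None]<235),"lamp")
box(win(255,290,175,225)&(z>.095)&(z<.112),"det")
box(win(195,290,175,225)&(z>.117)&(z<.15),"tab")
print(np.round(P[196:206,396:408,2],3))
a=cv2.resize(I[185:217,382:420],None,fx=10,fy=10,interpolation=cv2.INTER_CUBIC)
b=cv2.resize(I[170:230,190:295],None,fx=5,fy=5,interpolation=cv2.INTER_CUBIC)
c=np.zeros((640,540,3),np.uint8);c[:320,:380]=a;c[330:630,:525]=b
cv2.imwrite("pics/crop1.png",cv2.resize(c,(500,593))[...,::-1])
E
```

```text
amber 58 [ 562.2 -304. ] [24.7 25.5] 12.2 z 0.0791
green 55 [ 544.8 -212.5] [23.6 25.2] 57.9 z 0.0798
base 1114 [554.1 246.1] [164.2 331.8] 1.2 z 0.015
lamp 457 [557.4 329.7] [78.5 80.7] 1.0 z 0.1046
det 349 [564.9 137.1] [78.3 47.8] 1.8 z 0.1047
tab 30 [560.2 294.1] [21.6 12.2] 5.6 z 0.1411
[[0.009 0.017 0.014 0.01  0.01  0.012 0.077 0.075 0.084   nan 0.002 0.01 ]
 [0.01  0.082 0.08  0.078 0.075 0.077 0.081 0.08  0.087 0.007 0.006 0.013]
 [0.051 0.076 0.084 0.081 0.08  0.077 0.078 0.085 0.081 0.009 0.011 0.01 ]
 [0.051 0.07  0.076 0.079 0.079 0.079 0.075 0.079 0.083 0.007 0.005 0.01 ]
 [0.052 0.072 0.086 0.086 0.08  0.08  0.078 0.079 0.075 0.016 0.013 0.002]
 [0.043 0.067 0.077 0.076 0.084 0.076   nan 0.082 0.08  0.012 0.009 0.017]
 [0.038 0.071 0.08  0.076 0.079 0.084 0.081 0.079 0.079 0.081 0.012 0.004]
 [0.036 0.061 0.073 0.08  0.075 0.075 0.084 0.082 0.076 0.005   nan 0.007]
 [0.034 0.055 0.069 0.075 0.067 0.061 0.053 0.045 0.004 0.011 0.021 0.01 ]
 [0.039 0.04  0.035 0.028 0.017 0.017 0.004 0.011 0.007 0.007 0.008 0.009]]
```

View pics/crop1.png

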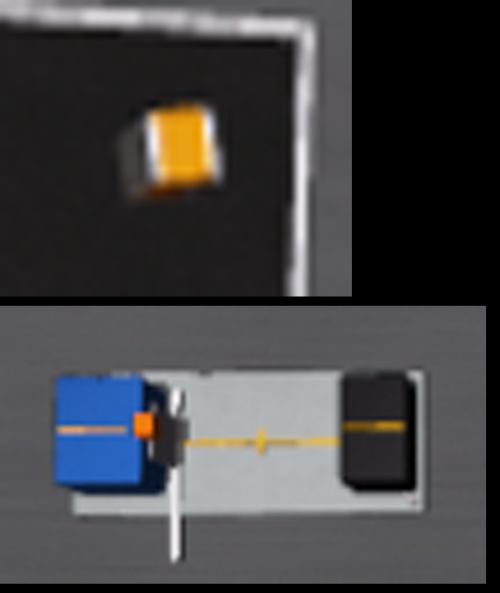

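```bash
python3 - <<'E'
from h import *
from scipy.spatial.transform import Rotation as R
s=arm.get_state();M=R.from_euler('xyz',s["ee_rot"]).as_matrix();print("tool x",M[:,0].round(3),"jaw",M[:,1].round(3))
f=dict(np.load("top0.npz"));g=dict(np.load("scene0.npz"));mm=lambda a:np.round(np.array(a)*1000,1)
print("cross",mm(world(f,246.4,199.2,.015)),"placeof",mm(world(f,245.1,201.7,0)),"scene",mm(world(g,368.1,196.1,0)))
print("lamp line",mm(world(f,202.3,196.8,.105)),mm(world(f,217.4,196.8,.105)),"det line",mm(world(f,264.5,195.9,.105)),mm(world(f,277.3,195.9,.105)))
print("tab",mm(world(f,222.7,198.2,.127)),mm(world(g,376.2,160.2,.127)))
print("amber",mm(world(f,400,200.7,.01)),mm(world(g,259.8,268.9,.01)))
P=cloud(f);z=P[...,2];u=np.arange(640)[None];v=np.arange(400)[:,None]
for n,m in(("det",(u>250)&(u<290)&(v>175)&(v<225)&(z>.095)&(z<.115)),("lampblue",(u>195)&(u<226)&(v>175)&(v<225)&(z>.095)&(z<.115)&(f["frame"][...,2]>f["frame"][...,0].astype(int)+60)),("flask",(u<200)&(u>155)&(v>235)&(v<265)&(z>.1)),("tin",(u<480)&(u>445)&(v>235)&(v<270)&(z>.08))):
    q=P[m];print(n,mm(np.percentile(q,[2,50,98],axis=0)).tolist())
# edges in subpixel: yellow marks
I=f["frame"].astype(int);y=(I[...,0]>130)&(I[...,1]>90)&(I[...,2]<90)&(v>190)&(v<210)&(u>200)&(u<285)
for c in range(200,285,3):
    r=np.where(y[:,c])[0]
    if len(r):print(c,r.tolist(),end="; ")
E
```

```text
tool x [-0.  0. -1.] jaw [-0.336  0.942  0.   ]
cross [560.2 229.7  15. ] placeof [552.8 236.4   0. ] scene [570.3 227.9   0. ]
lamp line [555.1 364.3 105. ] [556.2 313.1 105. ] det line [562.7 155.1 105. ] [563.6 112.4 105. ]
tab [549.5 290.4 127. ] [560.2 281.4 127. ]
amber [ 567.2 -312.8   10. ] [ 557.7 -303.    10. ]
det [[526.0, 113.4, 97.2], [563.2, 136.6, 104.7], [603.2, 160.9, 111.8]]
lampblue [[518.5, 304.7, 97.5], [552.2, 334.9, 104.8], [595.7, 364.9, 112.6]]
flask [[349.1, 404.5, 101.9], [378.2, 426.2, 134.3], [408.4, 507.0, 193.8]]
tin [[359.2, -550.9, 80.6], [389.2, -520.8, 89.6], [419.5, -492.3, 97.1]]
221 [193, 194, 195, 196, 197]; 230 [199]; 233 [199]; 236 [199]; 239 [199]; 242 [199]; 245 [199]; 272 [195, 196]; 275 [195, 196];
```

Meter centre is about (560, 231) with yaw about +2°. The tab is at about (558, 295) and the amber cell at about (562, −304). I'm going to the tab's far side with the fingers shut.

```bash
python3 -m inch '0.9 0.97 0 0 0 0.9;0.9 0.97 0 0 0 0.9;0.9 0.97 0 0 0 0.9;0.9 0.97 0 0 0 0.9;0.9 0.97 0 0 0 0.9;0.9 0.97 0 0 0 0.9;0.9 0.97 0 0 0 0.9;0.9 0.97 0 0 0 0.9;0.9 0.97 0 0 0 0.9;0.9 0.97 0 0 0 0.9;0.9 0.97 0 0 0 0.9;0.9 0.97 0 0 0 0.9' 0 10
python3 -m inch '0.16 1 0 0 0 0.3;0.16 1 0 0 0 0.3;0.16 1 0 0 0 0.3;0.16 1 0 0 0 0.3;0.16 1 0 0 0 0.3;0.16 1 0 0 0 0.3;0.16 1 0 0 0 0.3;0.16 1 0 0 0 0.3;0.16 1 0 0 0 0.3;0.16 1 0 0 0 0.3;0.16 1 0 0 0 0.3;0.16 1 0 0 0 0.3'
```

```text
t: 2.0
eef_pos: [0.5517, -0.2855, 0.2268]
ee_rot: [-1.606, 1.57, -0.318]
force: [-0.0, -0.6, 0.6]
width: 0.0004
t: 3.5
eef_pos: [0.6086, 0.0745, 0.2267]
ee_rot: [-1.185, 1.57, 0.416]
force: [0.5, 0.4, 0.8]
width: 0.0006
```

```bash
python3 -m inch '0.1 0.92 0 0 0 0;0 0.92 0 0 0 0;0 0.92 0 0 0 0;0 0.92 0 0 0 0;0 0.92 0 0 0 0;0 0.92 0 0 0 0;0 0.92 0 0 0 0;0 0.92 -0.5 0 0 0;0 0 -1 0 0 0;0 0 -1 0 0 0;0 0 -0.8 0 0 0;0 0 -0.27 0 0 0'
python3 -m inch '0 0 0 0 0 0'
python3 - <<'E'
from h import *
from scipy.spatial.transform import Rotation as R
s=arm.get_state();M=R.from_euler('xyz',s["ee_rot"]).as_matrix();print("jaw",M[:,1].round(3),s["force"])
f=arm.grab_frame("scene");a=f["frame"][120:220,320:440]
g=arm.grab_frame("top");b=g["frame"][160:235,190:295]
c=np.zeros((400,800,3),np.uint8);c[:333,:400]=cv2.resize(a,(400,333));c[:286,400:]=cv2.resize(b,(400,286))
cv2.imwrite("pics/push0.png",c[...,::-1])
E
```

```text
t: 5.0
eef_pos: [0.6103, 0.2943, 0.1166]
ee_rot: [2.166, 1.567, -2.518]
force: [0.1, 0.4, 0.2]
width: 0.0007
t: 5.12
eef_pos: [0.6113, 0.2945, 0.1187]
ee_rot: [2.361, 1.57, -2.322]
force: [0.4, -0.0, 1.3]
width: 0.0005
jaw [-1.    -0.029  0.001] [ 0.38758779 -0.01905987  1.27278162]
```

View pics/push0.png

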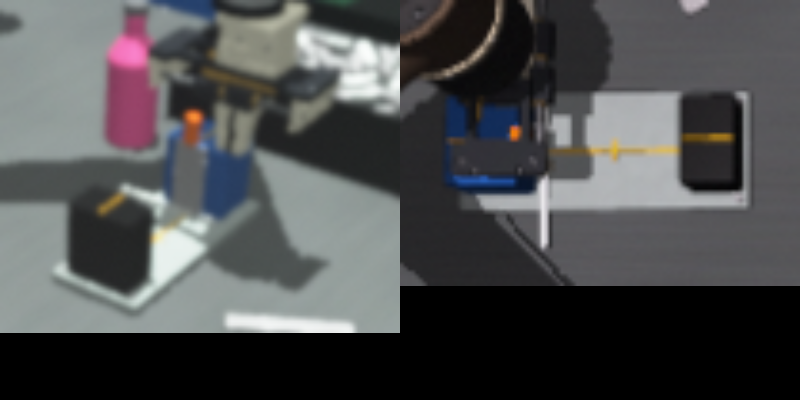

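The shut fingers stand just behind the tab (left half: tab at 193,125, fingers at 232,130), so I push towards −x.

```bash
python3 -m inch '-0.3 -0.01 0 0 0 0;-0.3 -0.01 0 0 0 0;-0.3 -0.01 0 0 0 0;-0.3 -0.01 0 0 0 0;-0.3 -0.01 0 0 0 0;-0.3 -0.01 0 0 0 0;-0.2 0 0 0 0 0;-0.1 0 0 0 0 0;0 0 0 0 0 0'
python3 -m inch '-0.08 0 0 0 0 0;-0.05 0 0 0 0 0;0 0 0 0 0 0'
python3 -m inch '-0.05 0 0 0 0 0;-0.05 0 0 0 0 0;0 0 0 0 0 0'
```

```text
t: 6.35
eef_pos: [0.5481, 0.2925, 0.1193]
ee_rot: [1.729, 1.57, -2.955]
force: [1.0, 0.4, 0.4]
width: 0.0001
t: 6.72
eef_pos: [0.5444, 0.2924, 0.1193]
ee_rot: [2.082, 1.57, -2.602]
force: [1.7, -0.1, 0.2]
width: 0.0002
t: 7.1
eef_pos: [0.5413, 0.2924, 0.1194]
ee_rot: [2.066, 1.57, -2.617]
force: [0.4, -0.0, -0.8]
width: 0.0006
```

```bash
for i in 1; do python3 -m inch '-0.08 0 0 0 0 0;-0.05 0 0 0 0 0;0 0 0 0 0 0'; python3 -m inch '-0.05 0 0 0 0 0;-0.05 0 0 0 0 0;0 0 0 0 0 0';done
python3 - <<'E'
from h import *
f=arm.grab_frame("scene");a=f["frame"][120:220,320:440]
g=arm.grab_frame("top");b=g["frame"][160:235,190:295]
for n,q in(("s",f),("t",g)):
  print(n,[(round(r["confidence"],2),(world(q,*(np.array(r["position"])*[640,400]),.127)*1000).round(1)) for r in arm.place_of(q,"shutter_tab")][:3])
c=np.zeros((400,800,3),np.uint8);c[:333,:400]=cv2.resize(a,(400,333));c[:286,400:]=cv2.resize(b,(400,286))
cv2.imwrite("pics/push1.png",c[...,::-1])
E
```

```text
t: 7.48
eef_pos: [0.5375, 0.2925, 0.1195]
ee_rot: [1.187, 1.571, 2.786]
force: [-0.2, -0.6, -0.3]
width: 0.0004
t: 7.85
eef_pos: [0.5345, 0.2925, 0.1195]
ee_rot: [1.487, 1.571, 3.086]
force: [2.0, -0.5, -0.3]
width: 0.0005
s [(0.71, array([508.6, 283.2, 127. ]))]
t []
```

View pics/push1.png

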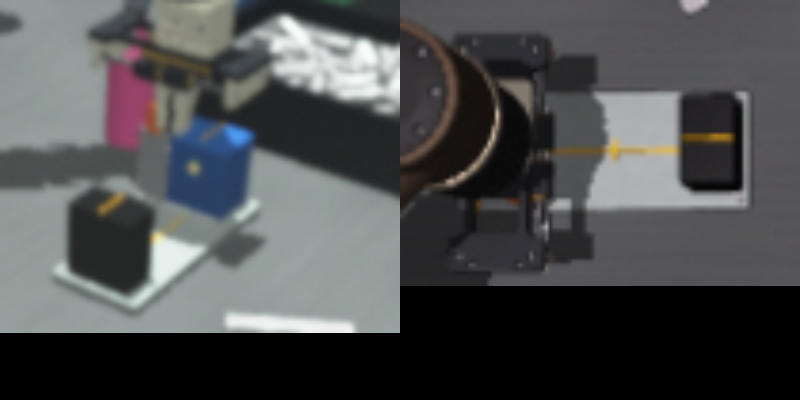

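The blade is clear of the lamp (lamp face spot at 193,168), but no end-stop force has shown yet, so I keep pushing in small steps.

```bash
for i in 1; do python3 -m inch '-0.08 0 0 0 0 0;-0.05 0 0 0 0 0;0 0 0 0 0 0'; python3 -m inch '-0.08 0 0 0 0 0;0 0 0 0 0 0';done
```

```text
t: 8.43
eef_pos: [0.5334, 0.2928, 0.1199]
ee_rot: [-1.377, 1.566, 0.223]
force: [14.2, -3.2, -6.6]
width: 0.0002
t: 8.68
eef_pos: [0.533, 0.293, 0.1202]
ee_rot: [-1.369, 1.563, 0.231]
force: [22.6, -4.1, -9.7]
width: 0.0006
```

The end stop is felt (23 N). Now I retreat, rise and head for the tray, re-measuring the amber cell on the way.

```bash
python3 -m inch '0.4 0 0 0 0 0;0.3 0 0 0 0 0;0 0 0.9 0 0 0;0 0 1 0 0 0;0 0 1 0 0 0;0 0 0.7 0 0 0;0.06 -1 0 0 0 -1;0.06 -1 0 0 0 -1;0.06 -1 0 0 0 -1;0.06 -1 0 0 0 -1;0.06 -1 0 0 0 -1;0.06 -1 0 0 0 -1' 0.65 20
python3 - <<'E'
from h import *
from scipy.spatial.transform import Rotation as R
fs=[arm.grab_frame("top") for _ in range(4)]
u=np.arange(640)[None];v=np.arange(400)[:,None];m0=(u>388)&(u<414)&(v>188)&(v<214)
Q=[]
for f in fs:
    P=cloud(f);z=P[...,2];Q.append(P[m0&(z>.072)&(z<.09)][:,:2]*1000)
I=np.mean([f["frame"].astype(float) for f in fs],0)
# fit rendered 25x24 square at z=.08: dense pixel occupancy -> maximise IoU over pose
zz=np.median([cloud(f)[...,2] for f in fs],0);T=cloud(fs[0])
occ=(zz>.072)&(zz<.09)
pts=np.array([[[c,r] for c in range(388,414)] for r in range(188,214)],float)
W=np.array([[world(fs[0],c,r,.08)[:2]*1000 for c in range(388,414)] for r in range(188,214)]);o=occ[188:214,388:414]
best=[]
for x in np.arange(552,573,1):
  for y in np.arange(-315,-293,1):
    for a in np.arange(-40,41,2.5):
      t=np.radians(a);d=W-[x,y];X=d@[np.cos(t),np.sin(t)];Y=d@[-np.sin(t),np.cos(t)]
      i=(abs(X)<12.5)&(abs(Y)<12);best.append(((i&o).sum()/(i|o).sum(),x,y,a))
best.sort(reverse=True);B=np.array(best[:30]);print(B[0],B.mean(0).round(2),o.sum())
# stripe direction: white edge pixels, centroid per row
for r in range(195,208):
    print(r,[f"{int(p[0])},{int(p[2])}" for p in I[r,394:409]])
f=fs[0];s=arm.get_state();print(s["eef_pos"],R.from_euler('xyz',s["ee_rot"]).as_matrix()[:,1].round(3),s["width"])
g=arm.grab_frame("scene");a=cv2.resize(g["frame"][235:290,235:300],None,fx=7,fy=7,interpolation=cv2.INTER_CUBIC);cv2.imwrite("pics/am.png",a[...,::-1])
print([(round(r["confidence"],2),(world(g,*(np.array(r["position"])*[640,400]),.127)*1000).round(1)) for r in arm.place_of(g,"shutter_tab")][:3])
E
```

```text
t: 10.18
eef_pos: [0.56, 0.1117, 0.2275]
ee_rot: [1.56, 1.57, 2.633]
force: [0.0, -0.5, -0.7]
width: 0.0569
[   0.9122807  563.        -304.           5.       ] [   0.89  562.47 -304.07    7.08] 56
195 ['30,28', '29,28', '29,28', '29,28', '30,28', '29,27', '28,26', '29,29', '29,28', '28,28', '30,28', '30,28', '29,28', '29,28', '28,27']
196 ['29,27', '28,27', '29,28', '28,27', '30,28', '59,27', '64,27', '100,26', '104,26', '107,62', '69,65', '34,32', '30,28', '29,28', '29,27']
197 ['28,26', '29,27', '22,21', '61,61', '187,106', '197,41', '196,20', '205,19', '208,20', '209,47', '169,164', '48,49', '30,27', '28,27', '28,26']
198 ['29,28', '33,31', '49,46', '94,94', '228,174', '230,62', '230,17', '231,17', '232,17', '232,18', '228,227', '64,66', '28,26', '30,28', '28,26']
199 ['34,33', '53,50', '64,59', '81,79', '229,223', '231,86', '231,17', '232,19', '232,18', '232,17', '235,216', '70,62', '30,28', '30,27', '28,26']
200 ['41,38', '62,58', '64,60', '64,59', '229,233', '231,94', '231,18', '232,18', '232,19', '232,18', '235,161', '91,76', '32,30', '28,26', '28,26']
201 ['40,38', '62,58',
[... 413 characters left out ...]
 '29,28', '28,28']
204 ['29,28', '54,50', '64,59', '65,61', '103,93', '170,82', '161,23', '162,10', '162,10', '133,15', '100,28', '85,83', '34,33', '30,28', '29,29']
205 ['29,27', '47,44', '67,63', '74,48', '75,21', '91,5', '72,5', '65,11', '62,32', '42,26', '32,29', '31,29', '30,28', '30,29', '30,28']
206 ['30,28', '42,38', '53,42', '51,32', '52,24', '51,21', '45,23', '40,24', '37,33', '31,29', '31,30', '31,30', '31,29', '30,29', '29,28']
207 ['30,29', '32,31', '35,27', '30,28', '29,28', '29,27', '30,29', '28,28', '30,28', '29,28', '30,29', '30,29', '30,28', '28,28', '29,29']
[0.56011388 0.11231362 0.22753407] [-0.88   0.475  0.   ] 0.05680711206512181
[(0.55, array([501.4, 285.9, 127. ]))]
```

View pics/am.png

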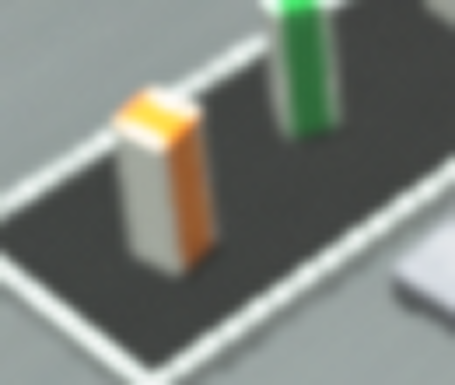

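That is the amber cell: amber block on the tray with white faces towards ±y, at (562.6, −304), yaw about 6.5°. The jaw direction should be about 96.5°, which is a further −55° from here.

```bash
python3 -m inch '0 -1 0 0 0 -0.95;0 -1 0 0 0 -0.95;0 -1 0 0 0 -0.95;0 -1 0 0 0 -0.95;0 -1 0 0 0 -0.95;0 -1 0 0 0 -0.95;0 -1 0 0 0 -0.95;0 -1 0 0 0 -0.95;0 -1 0 0 0 -0.95;0 -1 0 0 0 -0.95;0 -1 0 0 0 -0.95;0 -1 0 0 0 -0.65'
python3 -m inch '0 -1 0 0 0 0;0 -0.85 0 0 0 0;0 0 0 0 0 0;0 0 0 0 0 0'
python3 -c "
from h import *
from scipy.spatial.transform import Rotation as R
s=arm.get_state();j=R.from_euler('xyz',s['ee_rot']).as_matrix()[:,1];print(s['eef_pos'],np.degrees(np.arctan2(j[1],j[0])),s['q'],s['width'])"
```

```text
t: 11.98
eef_pos: [0.5607, -0.2475, 0.2273]
ee_rot: [2.235, 1.571, 2.342]
force: [0.6, 0.2, 0.4]
width: 0.0573
t: 12.48
eef_pos: [0.5604, -0.3022, 0.2272]
ee_rot: [2.357, 1.57, 2.465]
force: [-0.7, 0.4, 0.1]
width: 0.0572
[ 0.56044019 -0.30224868  0.22716669] 96.18491117912595 [-1.88771488e-01  2.96305312e-01 -7.66714854e-02 -2.51415340e-04
 -1.19826076e+00 -1.27398615e+00] 0.05720997136908351
```

```bash
python3 -m inch '0.07 -0.06 -1 0 0 0;0 0 -1 0 0 0;0 0 -1 0 0 0;0 0 -1 0 0 0;0 0 -1 0 0 0;0 0 -0.6 0 0 0;0 0 -0.4 0 0 0;0 0 -0.2 0 0 0;0 0 0 0 0 0;0 0 0 0 0 0'
python3 - <<'E'
from h import *
f=arm.grab_frame("scene");a=f["frame"][210:310,200:320]
c=cv2.resize(a,(720,600),interpolation=cv2.INTER_CUBIC)
cv2.imwrite("pics/gr0.png",c[...,::-1])
E
```

```text
t: 13.72
eef_pos: [0.5628, -0.305, 0.0423]
ee_rot: [-0.413, 1.569, -0.306]
force: [1.4, 0.2, -0.3]
width: 0.0572
```

View pics/gr0.png

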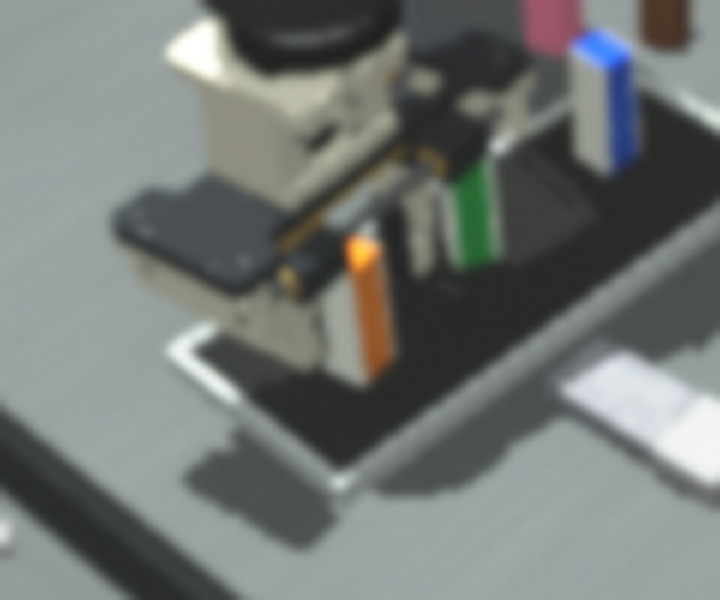

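The fingers straddle the cell's white faces (cell at 365,310; fingers at 300,330 and 420,235). I close now.

```bash
python3 -m inch '0 0 0 0 0 0;0 0 0 0 0 0;0 0 0 0 0 0;0 0 0 0 0 0;0 0 0 0 0 0;0 0 0 0 0 0' 0 25
python3 -m inch '0 0 0.3 0 0 0;0 0 0.7 0 0 0;0 0 1 0 0 0;0 0 1 0 0 0;0 0 1 0 0 0;0 0 1 0 0 0;0 0 0.8 0 0 0;0 0 0 0 0 0'
python3 - <<'E'
from h import *
f=arm.grab_frame("scene");a=f["frame"][160:280,200:320]
c=cv2.resize(a,(600,600),interpolation=cv2.INTER_CUBIC)
cv2.imwrite("pics/gr1.png",c[...,::-1])
from scipy.spatial.transform import Rotation as R
s=arm.get_state();M=R.from_euler('xyz',s['ee_rot']).as_matrix();j=M[:,1];print(s['eef_pos'],np.degrees(np.arctan2(j[1],j[0])),M[:,0],s['width'],s['force'])
E
```

```text
t: 14.52
eef_pos: [0.5622, -0.3048, 0.0415]
ee_rot: [-3.033, 1.571, -2.926]
force: [0.1, -0.3, 1.0]
width: 0.0236
t: 15.52
eef_pos: [0.5632, -0.3051, 0.2181]
ee_rot: [-0.384, 1.566, -0.276]
force: [-0.6, 0.3, -0.8]
width: 0.0237
[ 0.56241762 -0.30475339  0.2163474 ] 96.13325108582426 [ 1.76510402e-03 -6.22042936e-05 -9.99998440e-01] 0.023877711265715994 [-0.16584858  0.5534808  -2.54506164]
```

View pics/gr1.png

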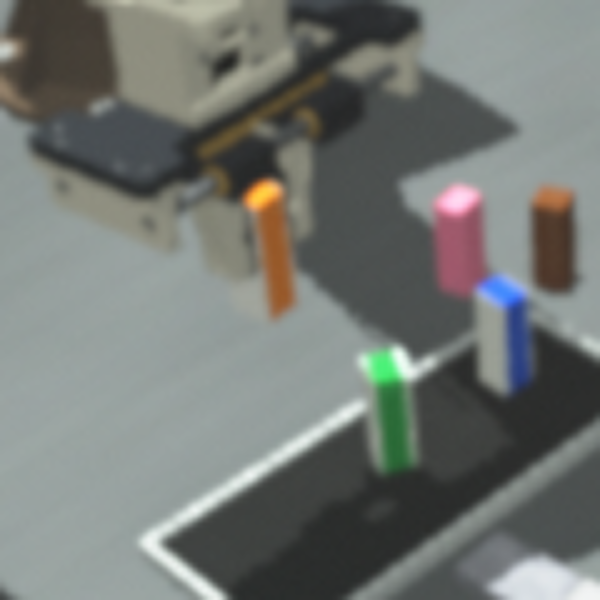

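The amber cell is held flat (width 23.8 mm) and upright, with no finger on the amber side. Green and blue have not moved. Now I carry it to above the light path and turn it +86°.

```bash
python3 -m inch '0 0.4 0 0 0 0.4;0 0.8 0 0 0 0.9;0 0.95 0 0 0 0.95;0 0.95 0 0 0 0.95;0 0.95 0 0 0 0.95;0 0.95 0 0 0 0.95;0 0.95 0 0 0 0.95;0 0.95 0 0 0 0.95;0 0.95 0 0 0 0.95;0 0.95 0 0 0 0.95;0 0.95 0 0 0 0.95;0 0.95 0 0 0 0.95'
python3 -m inch '0 0.95 0 0 0 0.95;0 0.95 0 0 0 0.95;0 0.95 0 0 0 0.95;0 0.95 0 0 0 0.95;0 0.95 0 0 0 0.95;0 0.95 0 0 0 0.95;0 0.9 0 0 0 0.7;0 0.5 0 0 0 0;0 0 0 0 0 0;0 0 0 0 0 0;0 0 0 0 0 0'
cat > st.py <<'E'
from h import *
from scipy.spatial.transform import Rotation as R
s=arm.get_state();M=R.from_euler('xyz',s['ee_rot']).as_matrix();j=M[:,1];print(s['t'],s['eef_pos'].round(4),np.degrees(np.arctan2(j[1],j[0])).round(2)%360,M[:,0].round(4),s['width'].round(4),s['force'].round(2))
E
python3 st.py
```

```text
t: 17.08
eef_pos: [0.5612, 0.0175, 0.2143]
ee_rot: [2.301, 1.569, -2.928]
force: [0.3, -0.5, -0.5]
width: 0.0237
t: 18.45
eef_pos: [0.5623, 0.2285, 0.2156]
ee_rot: [-1.289, 1.571, 0.318]
force: [0.0, -0.2, 0.1]
width: 0.0239Traceback (most recent call last):
  File "st.py", line 3, in <module>
    s=arm.get_state();M=R.from_euler('xyz',s['ee_rot']).as_matrix();j=M[:,1];print(s['t'],s['eef_pos'].round(4),np.degrees(np.arctan2(j[1],j[0])).round(2)%360,M[:,0].round(4),s['width'].round(4),s['force'].round(2))
                                                                                                                                                                               ^^^^^^^^^^^^^^^^
AttributeError: 'float' object has no attribute 'round'
```

```bash
sed -i "s/s\['width'\].round(4)/round(s['width'],4)/" st.py
python3 -m inch '-0.07 0.08 -0.4 0 0 0;0 0 -0.8 0 0 0;0 0 -0.9 0 0 0;0 0 -0.9 0 0 0;0 0 -0.8 0 0 0;0 0 -0.5 0 0 0;0 0 -0.22 0 0 0;0 0 0 0 0 0;0 0 0 0 0 0;0 0 0 0 0 0'
python3 st.py; python3 - <<'E'
from h import *
f=arm.grab_frame("scene");a=f["frame"][110:230,320:440]
g=arm.grab_frame("top");b=g["frame"][155:235,190:295]
c=np.zeros((400,800,3),np.uint8);c[:,:400]=cv2.resize(a,(400,400),interpolation=cv2.INTER_CUBIC);c[:305,400:]=cv2.resize(b,(400,305))
cv2.imwrite("pics/fin.png",c[...,::-1])
h=cv2.resize(f["frame"][140:215,330:430],(800,600),interpolation=cv2.INTER_CUBIC);cv2.imwrite("pics/fin2.png",h[...,::-1])
P=cloud(f);I=f["frame"].astype(int)
m=np.zeros(I.shape[:2],bool);m[140:215,330:430]=1;m&=(I[...,0]>100)&(I[...,0]>I[...,2]*2)&(I[...,0]>I[...,1]*1.3)
q=P[m&(P[...,2]<.135)&(P[...,2]>.03)];print(m.sum(),np.nanpercentile(q,[5,50,95],axis=0).round(4).tolist())
E
```

```text
t: 19.7
eef_pos: [0.5605, 0.2319, 0.0807]
ee_rot: [-0.975, 1.569, 0.633]
force: [0.7, 0.0, -1.1]
width: 0.0237
19.7 [0.5605 0.2319 0.0807] 182.14 [ 1.1e-03  8.0e-04 -1.0e+00] 0.0237 [ 0.74  0.02 -1.09]
75 [[0.5473, 0.2149, 0.0695], [0.5574, 0.2185, 0.1025], [0.5674, 0.2419, 0.122]]
```

View pics/fin.png

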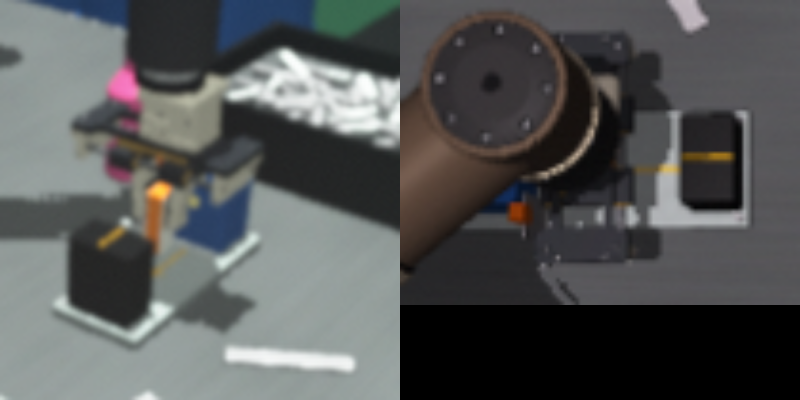

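View pics/fin2.png

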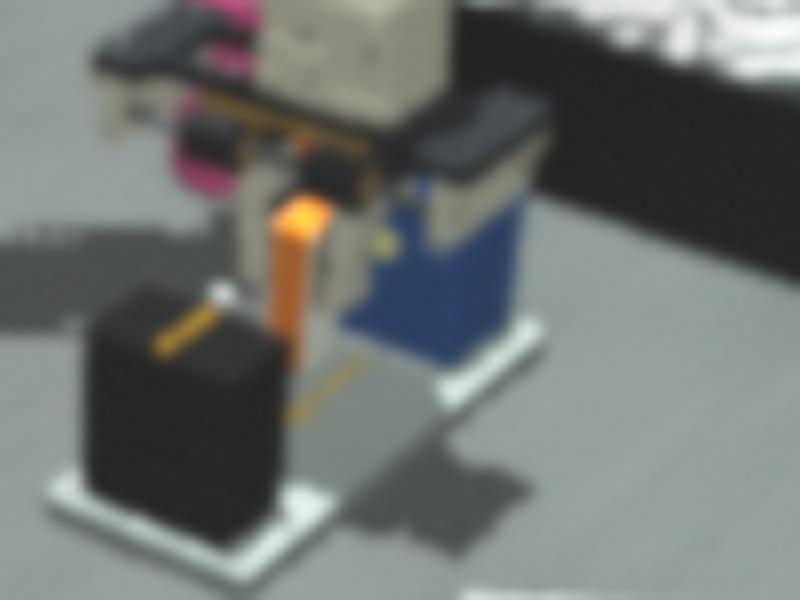

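```bash
python3 - <<'E'
from h import *
g=dict(np.load("scene0.npz"));P=cloud(g);z=P[...,2];u=np.arange(640)[None]
for n,a,b,c,d in(("det",335,372,170,215),("lamp",368,400,150,190)):
    m=(z>.098)&(z<.112);w=np.zeros_like(m);w[c:d,a:b]=1;q=P[m&w];q=q[(q[:,1]<.17)if n=="det" else(q[:,1]>.295)]
    print(n,len(q),np.percentile(q,[3,50,97],axis=0).round(4).tolist())
E
```

```text
det 214 [[0.5277, 0.109, 0.0988], [0.5676, 0.1295, 0.1056], [0.6024, 0.1578, 0.1085]]
lamp 153 [[0.5238, 0.2963, 0.0991], [0.5724, 0.3263, 0.1061], [0.5964, 0.363, 0.1093]]
```

The two cameras differ by a few millimetres on the lateral offset: the top view says centred, the scene view says about 5 mm too far towards −x. I split the difference with +2.5 mm, well within the 12 mm half-width, then let it settle and hand in.

```bash
python3 -m inch '0.08 -0.02 0 0 0 0;0 0 0 0 0 0;0 0 0 0 0 0;0 0 0 0 0 0;0 0 0 0 0 0;0 0 0 0 0 0;0 0 0 0 0 0;0 0 0 0 0 0'
python3 st.py; python3 -c "
from station import arm
print(arm.get_state()['qd'].round(4));print(arm.job_done())"
```

```text
t: 20.8
eef_pos: [0.5626, 0.231, 0.0799]
ee_rot: [2.571, 1.571, -2.104]
force: [0.0, -0.1, -0.6]
width: 0.0236
20.8 [0.5626 0.231  0.0799] 182.14 [-0. -0. -1.] 0.0236 [ 0.05 -0.15 -0.63]
[-0.0004  0.0005 -0.0003 -0.0001  0.0011  0.0013]
the job is handed in; nothing more can be done
None
```

I slid the shutter fully open, then lifted the amber cell by its white faces. I handed in at 20.8 s with it held still in mid-air in the light path.

- **Shutter:** I pushed the tab towards the robot until the end stop pushed back with about 23 N. A camera estimate after letting go, with low confidence, still had the tab at the open end.
- **Grip:** the fingers close to 23.6 mm on the 24 mm frosted faces, and the picture after lifting shows no finger on the amber glass. Green and blue were still standing in that picture.
- **Final pose:** the tool is at (562.6, 231.0, 79.9) mm, vertical and nearly motionless. I put the meter's centre at about (560–562, 231) mm. The jaws are at 182.1°, against my estimate of about 2° for the meter's turn, so a clear face points at the lamp. The beam should cross about 26 mm above the cell's underside.
- **Disagreement:** the cameras disagreed on the sideways position. The top view had the cell centred and the scene view had it about 5 mm too far towards the robot. I moved it 2.5 mm as a compromise, so it could be off by about 2–3 mm of its 12 mm half-width. I took no picture after that last move.

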